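# Refit the washed balance tray and split the canisters evenly

### The arm

A 6-joint arm with a two-finger parallel gripper is mounted at the origin on the work surface. World frame = base frame: x ahead of the robot, y to its left, z up, the work surface at z = 0. Lengths are in mm, angles in degrees, forces in N, time in s.
With the tool pointing down it reaches from about 300 to 775 mm from the base axis. Payload 14.6 kg.
Tool frame: the origin (TCP) lies midway between the tips of the shut fingers; the grasp point (between the pads) lies behind it (env.grip_depth is the z of the grasp point in the tool frame, in mm); z points along the fingers, y is the line along which they close (so a half turn about z gives the same grasp; the last joint's range is limited). The gripper opens to 85 mm and grips with 20 to 120 N. Pads are 22 mm wide; open, the fingers measure 114 mm over their backs; the gripper's body (76 mm by 85 mm) begins 54 mm behind the grasp point. The pads swing forward as they close: fully open they stand 13 mm farther back than shut.
Start: joints at [67.861, 17.183, 87.147, -0, 75.671, -3.816], TCP at [172.904, 522.105, 231.281] pointing down, gripper open.
Joint ranges: [-173.82, 173.82], [-45.26, 126.66], [13.44, 144.39], [-59.66, 239.66], [0, 175.72], [-146.38, 146.38]. Speed limits (degrees/s): [127.2, 127.2, 147.25, 180, 180, 180].

### API

Orientations are given as a 3x3 rotation matrix whose columns are the frame's x, y, z axes.
In Python, from rig import env, read_camera, camera_model, job, spotter gives the robot as it stands. The module is installed in compiled form; this text tells all that it offers.
- The arm moves only by the tool arm_command, never from a script. Its argument "steps" is a list of rows, each a list of 4 numbers: the shift along the tool's x, y, z in units of 60 mm (1.0 is 60 mm), then the turn about the tool's z in units of 6 degrees (1.0 is 6 degrees). A call has 1 to 5 rows; each row shifts and turns the commanded pose from where the row before left it, along the tool's axes as they then stand; what a row does not reach is not made up. A row lasts 1/8 s, in which the tool goes at most 62.5 mm and 10.7 degrees, less where a joint would pass 70% of its speed; a pose out of reach is approached as far as the arm can. A call is refused whole if a number of a shift passes 1 or a number of a turn 1, either way. A call with a gripper value outside its range is refused whole. "grip" is the finger opening in mm, from 0 to 85.4, set as the call begins (left out, the last holds). The fingers move at their own pace and stop on an object; "force" is the grip in N (left out, the last holds). Time passes only in rows, so rows that do not move let the fingers close. It gives the time, the measured TCP pose, the force, the opening and the grip force at its end, in the units of the state.
- env.get_obs(): the state, without advancing time (a new reading comes with each control period).
- read_camera(name): name is "scene" or "top" or "wrist"; returns the picture (400x640x3 uint8, red, green, blue); there is no depth.
- camera_model(name): a dict with "fx", "fy", "cx", "cy" (pixels), "D" ([k1, k2, p1, p2, k3] as OpenCV has them; the pictures are not rectified), "xyz" and "rotation" of the camera in the world; the wrist camera has in their place "T_tool_cam" (4x4, takes a point from camera to tool coordinates, whose origin is the TCP and whose axes are the flange's). Camera axes: x right, y down, z forward; pixel columns grow to the right and rows downward; lengths in mm; the calibration is good to about 2 mm. A picture is of the moment at which its call begins: read the wrist's pose just before it. camera_model takes no time and is no camera call.
- job.sign_off(): hands the job in; it is judged then, once.
Trained networks look in the newest picture that a camera, given by its name, has taken for a name from the list of things; names that differ only in an ending like _2 or _b are one class to them, and where a whole thing is asked for, a point or a joint stands for the part that bears it (a point fixed in the world has none). Each returns a list of dicts, best first, with "confidence" (0 to 1); they miss things now and then, are a little off and sometimes report something else, mostly with a low value. They report only what shows in the picture. A call takes as long as a camera call. They do not tell look-alikes from the thing itself.
- spotter.boxes_of(camera, label): "position" ([x, y, z] in mm, in world coordinates, good to about 4 mm: the middle of the surface that is visible of it).
The state is a dict: "clock": time; "qpos": joint angles; "qvel": joint speeds; "joint_torque": joint torques, N m; "eef_pos": TCP position; "tool_rot": TCP orientation; "wrist_force": force on the tool from outside, world axes, zero at the start; "ft_torque": the same for the moment, N m; "finger_gap": finger opening in mm; "gripper_force": force on a finger pad.
Only numpy, scipy, OpenCV 4.12 (cv2) and the standard library are available. Lean on these libraries where they do the work, as an engineer would, in place of code of your own. Each camera call takes 0.05 s, during which the arm holds its last target. There are 200 camera calls.

### The job

Take the washed weighing tray off the trivet and seat it fully home on the pins of the balance's empty carrier; then share the four filled canisters between the two trays so that the balance comes to rest level, with every canister standing upright on a tray floor. Set the canisters down rather than dropping them, and leave everything else on the bench where it is.

Things in the scene. Friction and masses are not known exactly. Their poses are not given: they have to be found in the camera images.
- balance: two-pan counter balance, fixed. White base 116 x 340 mm, 60 mm high; in its middle a scale plate with a needle, 56 mm wide along y, reaching 162 mm high. A carrier stands 140 mm either side along its own y: left (+y, the empty one) and right (-y). Origin: centre of the underside, on the bench; its x points away from the robot.
- beam (a joint): tilt of the balance's beam (rad): 0 level; positive, left carrier up and right carrier down; stops at +0.0857 and -0.0857 (each carrier then 12 mm from level). The carriers stay horizontal, so where a load stands in a tray does not matter. 120 g more on one side drives it to the stop, less in proportion; damped, at rest within about 1 s.
- seat_l (a point): centre of the top of the left carrier, a dark steel cross 206 mm along its x by 140 mm along y, 96 mm above the bench when level (starts 12 mm higher). Two upright pins 8 mm in diameter, 14 mm tall, tips tapered, stand 92 mm either side of this point along x. A seated tray's origin is at this point, its x along this x, either way round.
- seat_r (a point): the same point of the right carrier, on which the full tray sits. Starts 12 mm below level.
- tray_full: stainless tray on the right carrier with the four canisters in it; same as the loose tray. Origin: centre of the underside.
- tray_loose: square stainless tray, 160 x 160 mm, 30 mm high, 260 g: floor 6 mm, walls 4 mm thick; at its +x and -x ends a flat ear 24 mm long, 56 wide, 6 thick with a 12.5 mm hole, hole centres 92 mm from the centre. Starts empty on the trivet, turned up to 0.35 rad. Can be pinched firmly across the middle of a wall from above and carried so. Origin: centre of the underside; z up.
- trivet: folded stainless trivet, 190 x 104 mm, 14 mm high, loose on the bench under the loose tray. Origin: centre of the underside.
- can_large_1: large closed steel canister, 70 mm in diameter, body 64 mm tall, with a wooden knob on top 22 mm in diameter and 28 mm tall (knob top 92 mm above the origin, for all four). Lid screwed on: take it by the knob from above. Full: 300 g within 3 per cent, a large one weighs twice a small one. Starts in any corner of the full tray, 38 mm from its centre lines. Origin: centre of the underside; z up.
- can_large_2: large closed steel canister, 70 mm in diameter, body 64 mm tall, with a wooden knob on top 22 mm in diameter and 28 mm tall (knob top 92 mm above the origin, for all four). Lid screwed on: take it by the knob from above. Full: 300 g within 3 per cent, a large one weighs twice a small one. Starts in any corner of the full tray, 38 mm from its centre lines. Origin: centre of the underside; z up.
- can_small_1: small closed steel canister, 50 mm in diameter, body 64 mm tall, with a wooden knob on top 22 mm in diameter and 28 mm tall (knob top 92 mm above the origin, for all four). Lid screwed on: take it by the knob from above. Full: 150 g within 3 per cent, a large one weighs twice a small one. Starts in any corner of the full tray, 38 mm from its centre lines. Origin: centre of the underside; z up.
- can_small_2: small closed steel canister, 50 mm in diameter, body 64 mm tall, with a wooden knob on top 22 mm in diameter and 28 mm tall (knob top 92 mm above the origin, for all four). Lid screwed on: take it by the knob from above. Full: 150 g within 3 per cent, a large one weighs twice a small one. Starts in any corner of the full tray, 38 mm from its centre lines. Origin: centre of the underside; z up.
- cruet_oil: glass cruet with a ball stopper, 68 mm wide, 167 mm tall, on a bamboo caddy board. Not part of the job. Origin: centre of the underside.
- cruet_vinegar: second glass cruet, like the other. Not part of the job. Origin: centre of the underside.
- tea_glass: green tea glass, 62 mm wide, 75 mm tall. Not part of the job. Origin: centre of the underside.
- scoop: long spoon lying on the bench, 170 mm. Not part of the job. Origin: on its lengthways line, at the bench.
There are look-alikes about, which are no part of the job. Leave any yellow look-alike of the can_large_1 alone. Leave any brown look-alike of the tray_full alone.

How it is judged:
By the outcome, as a careful person would: the job done as asked, in the order asked, and still so for the second after the job is handed in, with the robot touching nothing.
It also fails if it takes over 72 s, if anything falls off the work surface, if the arm or the gripper's body presses on something with over 40 N, if the wrist force passes 120 N, or if a joint passes its speed limit or range.

## Working session

There is one attempt and no reset: what is moved stays moved. The work goes in short steps, Python scripts to look and compute and a tool call to move; the robot and the scene stay as the last step left them, time stands still between calls to the robot, and variables do not carry over. Pictures are saved under pics/ and viewed, at most 10 in all, crops included, and the job is handed in when it is done.

Besides the shell and the picture viewer there is one more tool, called as name([rows], argument=value, ...), one row to a line, values as JSON. arm_command: Moves the arm, as the interface text tells. Its arguments: {"type":"object","properties":{"steps":{"type":"array","items":{"type":"array","items":{"type":"number"}}},"grip":{"type":"number"},"force":{"type":"number"}},"required":["steps"]}

```bash
mkdir -p pics
cat > h.py <<'E'
import numpy as np, cv2
from rig import env, read_camera, camera_model, job, spotter
def snap(n,f):
    im=read_camera(n); cv2.imwrite(f'pics/{f}.png',im[:,:,::-1]); return im
def ray(n,uv,z):
    m=camera_model(n);K=np.array([[m['fx'],0,m['cx']],[0,m['fy'],m['cy']],[0,0,1]])
    if 'xyz' in m: p=np.array(m['xyz']);R=np.array(m['rotation'])
    else:
        o=env.get_obs();T=np.eye(4);T[:3,:3]=o['tool_rot'];T[:3,3]=o['eef_pos'];T=T@np.array(m['T_tool_cam']);p=T[:3,3];R=T[:3,:3]
    q=cv2.undistortPoints(np.array(uv,float).reshape(-1,1,2),K,np.array(m['D'],float)).reshape(-1,2)
    d=np.c_[q,np.ones(len(q))]@R.T
    return p+d*((z-p[2])/d[:,2])[:,None]
def proj(n,P):
    m=camera_model(n);K=np.array([[m['fx'],0,m['cx']],[0,m['fy'],m['cy']],[0,0,1]])
    R=np.array(m['rotation']).T;t=-R@np.array(m['xyz'])
    return cv2.projectPoints(np.array(P,float).reshape(-1,1,3),cv2.Rodrigues(R)[0],t,K,np.array(m['D'],float))[0].reshape(-1,2)
E
python3 - <<'E'
from h import *
np.set_printoptions(precision=2,suppress=True)
for c in ('scene','top'): snap(c,c+'0')
for n in ('tray_loose','balance','seat_l','can_large_1','can_small_1','trivet','cruet_oil','tea_glass','scoop'):
    for d in spotter.boxes_of('top',n): print(n,np.round(d['position']),round(d['confidence'],2))
o=env.get_obs();print(o,env.grip_depth)
for c in ('top','scene'):print(camera_model(c))
print(camera_model('wrist')['T_tool_cam'])
E
```

```text
tray_loose [470. 366.  18.] 0.81
balance [534.  44.  73.] 0.89
balance [559. 348.  10.] 0.56
seat_l [545. 100. 110.] 0.65
seat_l [564. 350.  12.] 0.28
can_large_1 [ 560. -144.  151.] 0.97
can_large_1 [680. -75.  63.] 0.85
can_large_1 [ 550. -218.  154.] 0.63
can_small_1 [ 481. -138.  154.] 0.97
can_small_1 [ 475. -213.  151.] 0.65
trivet [561. 350.  12.] 0.48
cruet_oil [ 561. -489.   98.] 0.56
cruet_oil [ 338. -247.   11.] 0.37
tea_glass [692. 286.  46.] 0.78
scoop [ 336. -252.   12.] 0.56
{'clock': 0.55, 'qpos': array([67.86, 17.18, 87.15,  0.  , 75.67, -3.82]), 'qvel': array([ 0.09, -0.  ,  0.06, -0.09, -0.1 , -0.07]), 'joint_torque': array([ -0.  , -54.31, -36.18,  -0.  ,   0.  ,   0.  ]), 'eef_pos': array([172.89, 522.09, 231.26]), 'tool_rot': array([[-0.95,  0.31, -0.  ],
       [ 0.31,  0.95, -0.  ],
       [ 0.  , -0.  , -1.  ]]), 'wrist_force': array([-0.07,  0.62, -0.51]), 'ft_torque': array([ 0.  , -0.  ,  0.01]), 'gripper_force': 0.0, 'finger_gap': 85.34687272686205} -18.700000000000003
{'fx': 401.38713542150697, 'fy': 401.38713542150697, 'cx': 324.4090748642155, 'cy': 197.34524462204223, 'D': array([-0.06,  0.  ,  0.  ,  0.  ,  0.  ]), 'xyz': array([ 302.13,  -42.09, 1082.66]), 'rotation': array([[ 0.01, -0.99,  0.15],
       [-1.  , -0.02, -0.02],
       [ 0.03, -0.15, -0.99]])}
{'fx': 520.2534155745903, 'fy': 520.2534155745903, 'cx': 322.9690587900317, 'cy': 202.77697488069518, 'D': array([-0.17,  0.  ,  0.  ,  0.  ,  0.  ]), 'xyz': array([1290.23,  809.57,  859.37]), 'rotation': array([[-0.72,  0.37, -0.59],
       [ 0.69,  0.4 , -0.6 ],
       [ 0.01, -0.84, -0.54]])}
[[   0.     -0.96   -0.28   70.76]
 [   1.      0.      0.     -1.  ]
 [  -0.     -0.28    0.96 -143.55]
 [   0.      0.      0.      1.  ]]
```

View pics/top0.png

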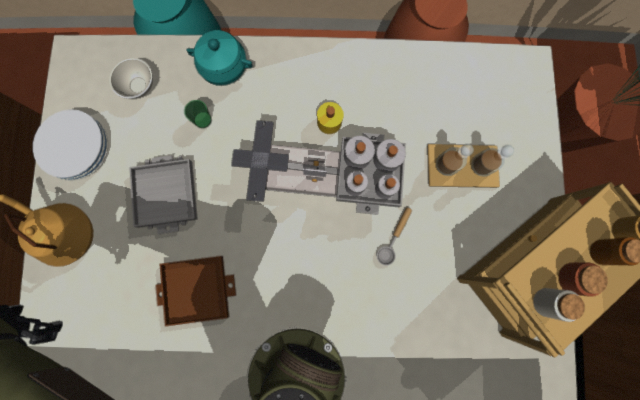

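View pics/scene0.png

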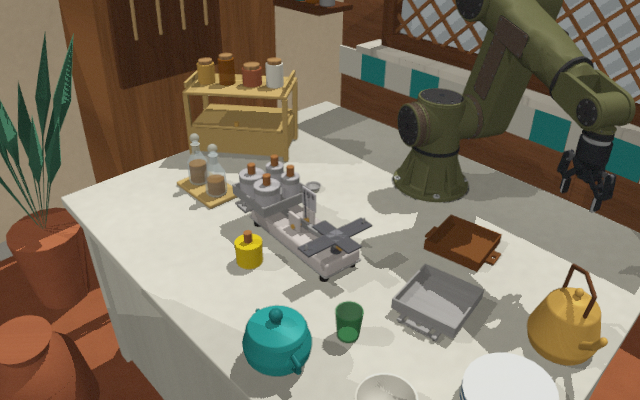

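The top view shows the loose tray near pixel (162,193), the empty carrier cross at (260,160), and the full tray at (371,171). In the full tray the larges are on the far side and the smalls on the near side. The brown tray at (195,291) and the yellow can at (330,116) are the look-alikes. I'll zoom in on the loose tray and carrier.

Run:
```python
import cv2
im=cv2.imread('pics/top0.png')[115:245,120:320]
cv2.imwrite('pics/z1.png',cv2.resize(im,None,fx=4,fy=4,interpolation=cv2.INTER_CUBIC))
```

```text
(no output)
```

View pics/z1.png

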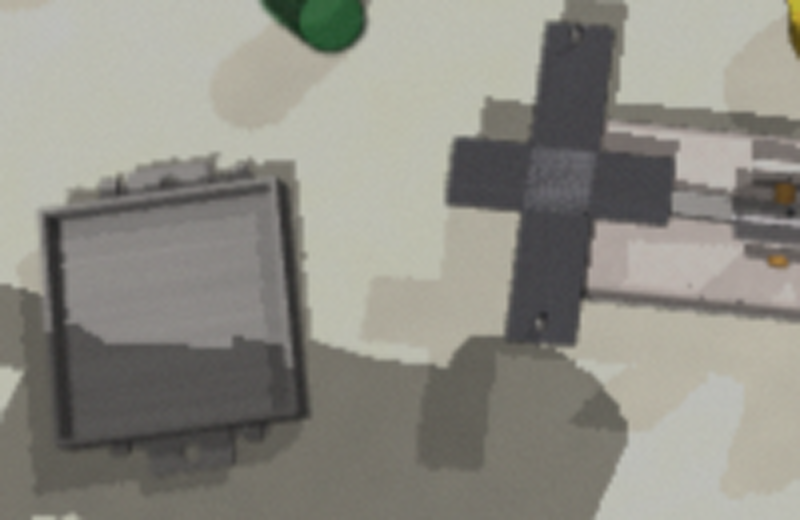

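Run:
```python
from h import *
np.set_printoptions(precision=1,suppress=True)
f=lambda a:np.array(a)/4+[120,115]-0.375
c=ray('top',f([(42,210),(280,180),(308,415),(62,445)]),44);print(c,c.mean(0),[np.linalg.norm(c[i]-c[(i+1)%4]) for i in range(4)])
for i in range(4):
    d=c[(i+1)%4]-c[i];print(np.degrees(np.arctan2(d[1],d[0])))
e=ray('top',f([(545,20),(615,27),(507,340),(577,345),(453,140),(447,203),(674,155),(668,223)]),108);print(e,e[:4].mean(0),e[4:].mean(0))
d=e[:2].mean(0)-e[2:4].mean(0);print(np.linalg.norm(d),np.degrees(np.arctan2(d[1],d[0])))
d=e[4:6].mean(0)-e[6:].mean(0);print(np.linalg.norm(d),np.degrees(np.arctan2(d[1],d[0])))
p=ray('top',f([(576,34),(541,321)]),120);print(p,p.mean(0),np.linalg.norm(p[0]-p[1]))
```

```text
[[537.7 450.1  44. ]
 [560.2 292.   44. ]
 [404.1 263.8  44. ]
 [381.9 423.4  44. ]] [470.9 357.3  44. ] [np.float64(159.63483190874612), np.float64(158.65170426614054), np.float64(161.154290802771), np.float64(158.0327474430688)]
-81.89131256779393
-169.75923650595567
97.9060530433252
9.698299931714802
[[650.9 110.4 108. ]
 [647.   66.  108. ]
 [445.7 125.6 108. ]
 [443.3  82.7 108. ]
 [571.5 164.7 108. ]
 [531.1 166.5 108. ]
 [564.1  26.4 108. ]
 [520.6  29.  108. ]] [546.7  96.2 108. ] [546.8  96.7 108. ]
205.08190657812935 -4.461338261179987
138.17536422024693 86.26540518784296
[[637.8  88.8 120. ]
 [455.9 103.5 120. ]] [546.9  96.1 120. ] 182.45841142580616
```

```bash
cat >> h.py <<'E'
def plan(x,y,z,yaw=None,turnfirst=False):
    "yaw = world angle of tool y, deg (mod 180). prints turn units and shift units in tool axes"
    o=env.get_obs();R=np.array(o['tool_rot']);p=np.array(o['eef_pos'])
    cur=np.degrees(np.arctan2(R[1,1],R[0,1]));d=0 if yaw is None else (yaw-cur+90)%180-90
    s=R.T@(np.array([x,y,z])-p)/60
    a=np.radians(d);Rz=np.array([[np.cos(a),-np.sin(a),0],[np.sin(a),np.cos(a),0],[0,0,1]])
    s2=(Rz@R).T@(np.array([x,y,z])-p)/60
    print('clock %.2f'%o['clock'],'pos',np.round(p,1),'yaw %.1f'%cur,'turn units %.2f'%(-d/6),'shift now',np.round(s,2),'shift after turn',np.round(s2,2),'q6 %.0f gap %.1f gf %.1f'%(o['qpos'][5],o['finger_gap'],o['gripper_force']),'F',np.round(o['wrist_force'],1))
E
python3 - <<'E'
from h import *
plan(458.7,436.4,150,98.8)
E
```

```text
clock 0.55 pos [172.9 522.1 231.3] yaw 71.7 turn units -4.52 shift now [-4.97  0.14  1.35] shift after turn [-4.49 -2.14  1.35] q6 -4 gap 85.3 gf 0.0 F [-0.1  0.6 -0.5]
```

arm_command([
  [0,0,0,-0.9],
  [0,0,0,-0.9],
  [0,0,0,-0.9],
  [0,0,0,-0.9],
  [0,0,0,-0.92],
], grip=40)

```text
clock: 1.18
eef_pos: [172.9, 522.1, 231.3]
tool_rot: [[-0.988, -0.156, -0.0], [-0.156, 0.988, -0.0], [0.0, -0.0, -1.0]]
wrist_force: [-0.1, -0.1, 0.5]
finger_gap: 39.8
gripper_force: 0.0
```

arm_command([
  [-0.6,-0.3,0.15,0],
  [-0.7,-0.35,0.2,0],
  [-0.7,-0.35,0.2,0],
  [-0.7,-0.35,0.2,0],
  [-0.7,-0.35,0.2,0],
])

```text
clock: 1.8
eef_pos: [391.5, 451.9, 174.0]
tool_rot: [[-0.988, -0.153, 0.0], [-0.153, 0.988, 0.0], [-0.0, 0.0, -1.0]]
wrist_force: [0.5, 1.2, 0.7]
finger_gap: 40.1
gripper_force: 0.0
```

arm_command([
  [-0.7,-0.3,0.2,0],
  [-0.39,-0.14,0.2,0],
  [0,0,0,0],
])

```text
clock: 2.17
eef_pos: [459.7, 435.4, 148.9]
tool_rot: [[-0.989, -0.151, -0.001], [-0.151, 0.989, -0.001], [0.002, -0.001, -1.0]]
wrist_force: [-0.1, 0.5, -0.5]
finger_gap: 39.8
gripper_force: 0.0
```

Run:
```python
from h import *
plan(458.7,436.4,150,98.8)
im=snap('wrist','w1')
```

```text
clock 2.17 pos [459.7 435.4 148.9] yaw 98.7 turn units -0.02 shift now [ 0.01  0.02 -0.02] shift after turn [ 0.01  0.02 -0.02] q6 -59 gap 39.8 gf 0.0 F [-0.1  0.5 -0.5]
```

View pics/w1.png

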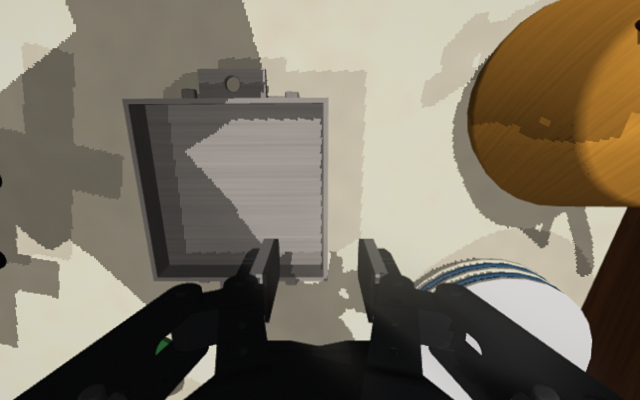

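The wrist view shows the tray rim corners at about (124,99), (328,97), (327,279), (155,280) and the near ear's hole at (232,84). The right wall lies between the fingers.

Run:
```python
from h import *
np.set_printoptions(precision=1,suppress=True)
c=ray('wrist',[(124,99),(328,97),(327,279),(155,280)],44);print(c,c.mean(0),[np.linalg.norm(c[i]-c[(i+1)%4]) for i in range(4)])
for i in range(4):
    d=c[(i+1)%4]-c[i];print(np.degrees(np.arctan2(d[1],d[0])))
print(ray('wrist',[(232,84)],20))
```

```text
[[404.1 273.1  44. ]
 [378.5 430.2  44. ]
 [536.1 455.2  44. ]
 [561.8 298.   44. ]] [470.1 364.1  44. ] [np.float64(159.2089346414423), np.float64(159.50663054399052), np.float64(159.2827403149497), np.float64(159.59448475627073)]
99.250249554139
9.00040845329984
-80.71826980462382
-171.02594252549193
[[379.6 349.2  20. ]]
```

arm_command([
  [0.02,0.1,0.4,-0.06],
  [0,0,0.6,0],
  [0,0,0.6,0],
  [0,0,0.4,0],
  [0,0,0.09,0],
])

```text
clock: 2.85
eef_pos: [455.4, 442.4, 24.1]
tool_rot: [[-0.987, -0.16, -0.001], [-0.16, 0.987, -0.001], [0.002, -0.001, -1.0]]
wrist_force: [0.1, 0.7, 0.1]
finger_gap: 39.8
gripper_force: 0.0
```

arm_command([
  [0,0,0,0],
  [0,0,0,0],
  [0,0,0,0],
  [0,0,0,0],
], grip=0, force=60)

```text
clock: 3.35
eef_pos: [457.0, 442.7, 26.4]
tool_rot: [[-0.987, -0.159, 0.001], [-0.159, 0.987, 0.002], [-0.002, 0.001, -1.0]]
wrist_force: [-3.4, 0.2, 6.8]
finger_gap: 2.5
gripper_force: 61.6
```

Run:
```python
from h import *
plan(458,441,23,99.1)
```

```text
clock 3.35 pos [457.  442.7  26.4] yaw 99.2 turn units 0.01 shift now [-0.01 -0.03  0.06] shift after turn [-0.01 -0.03  0.06] q6 -58 gap 2.5 gf 61.6 F [-3.4  0.2  6.8]
```

arm_command([
  [0,0,0,0],
  [0,0,0,0],
  [0,0,-0.5,0],
  [0,0,-0.8,0],
  [0,0,-0.9,0],
], grip=40)

```text
clock: 3.98
eef_pos: [456.4, 441.8, 157.8]
tool_rot: [[-0.987, -0.159, -0.001], [-0.159, 0.987, -0.001], [0.001, -0.001, -1.0]]
wrist_force: [-0.1, -0.6, -0.3]
finger_gap: 39.9
gripper_force: 0.0
```

arm_command([
  [0,-0.5,-0.8,0.5],
  [-0.2,-0.8,-0.6,0.6],
  [-0.2,-0.9,0,0.6],
  [-0.3,-0.9,0,0.5],
  [-0.2,-0.7,0,0],
])

```text
clock: 4.6
eef_pos: [519.3, 213.5, 241.0]
tool_rot: [[-0.997, 0.072, 0.0], [0.072, 0.997, -0.0], [-0.0, -0.0, -1.0]]
wrist_force: [-0.0, 1.0, -0.2]
finger_gap: 39.8
gripper_force: 0.0
```

arm_command([
  [-0.2,0,0,0],
  [0,0,0,0],
  [0,0,0,0],
])

```text
clock: 4.97
eef_pos: [530.5, 215.8, 240.7]
tool_rot: [[-0.998, 0.069, -0.0], [0.069, 0.998, -0.0], [0.0, -0.0, -1.0]]
wrist_force: [1.2, 0.6, -0.0]
finger_gap: 39.9
gripper_force: 0.0
```

Run:
```python
from h import *
plan(565,225,240,85.8)
im=snap('wrist','w2')
```

```text
clock 4.97 pos [530.5 215.8 240.7] yaw 86.0 turn units 0.04 shift now [-0.56  0.19  0.01] shift after turn [-0.56  0.2   0.01] q6 -68 gap 39.9 gf 0.0 F [ 1.2  0.6 -0. ]
```

View pics/w2.png

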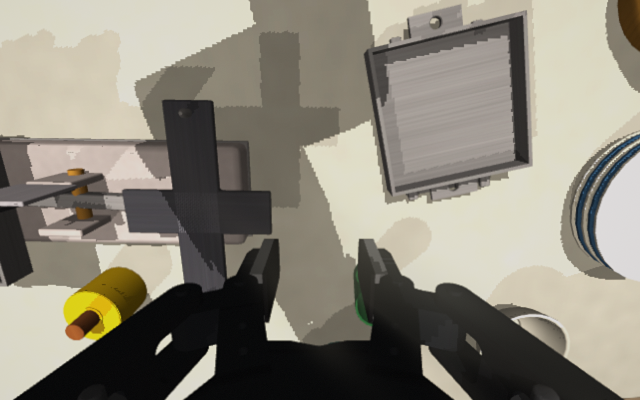

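The near pin is at about (186,112). The cross corners are at (163,101), (213,100), (123,191), (126,232), (270,191) and (272,234). The far pin is hidden by the finger.

```bash
python3 - <<'E'
from h import *
np.set_printoptions(precision=1,suppress=True)
g=cv2.imread('pics/w2.png')
e=ray('wrist',[(163,101),(213,100),(123,191),(126,232),(270,191),(272,234)],108);print(e)
l,r=e[2:4].mean(0),e[4:].mean(0);n=e[:2].mean(0);c=(l+r)/2
print('ctr',c,np.linalg.norm(l-r),np.degrees(np.arctan2(*(r-l)[[1,0]])),'near',n,np.linalg.norm(c-n),np.degrees(np.arctan2(*(c-n)[[1,0]])))
print('pin',ray('wrist',[(186,112)],115))
c=ray('wrist',[(366,50),(526,13),(531,163),(388,196)],44);print('tray',c,c.mean(0)); print(ray('wrist',[(435,22),(455,188)],20))
E
python3 -c "
import cv2
im=cv2.imread('pics/w2.png')[70:270,100:300]
cv2.imwrite('pics/z2.png',cv2.resize(im,None,fx=3,fy=3,interpolation=cv2.INTER_CUBIC))"
```

```text
[[443.7  86.1 108. ]
 [445.9 129.5 108. ]
 [520.8  31.6 108. ]
 [561.8  24.2 108. ]
 [530.2 169.6 108. ]
 [573.5 166.6 108. ]]
ctr [546.6  98.  108. ] 140.57647911969073 85.70438429428303 near [444.8 107.8 108. ] 102.20453126188976 -5.494773362567643
pin [[454.3 107.2 115. ]]
tray [[405.2 272.1  44. ]
 [381.7 431.7  44. ]
 [533.9 455.3  44. ]
 [561.7 293.8  44. ]] [470.6 363.2  44. ]
[[378.8 350.1  20. ]
 [564.3 381.6  20. ]]
```

View pics/z2.png

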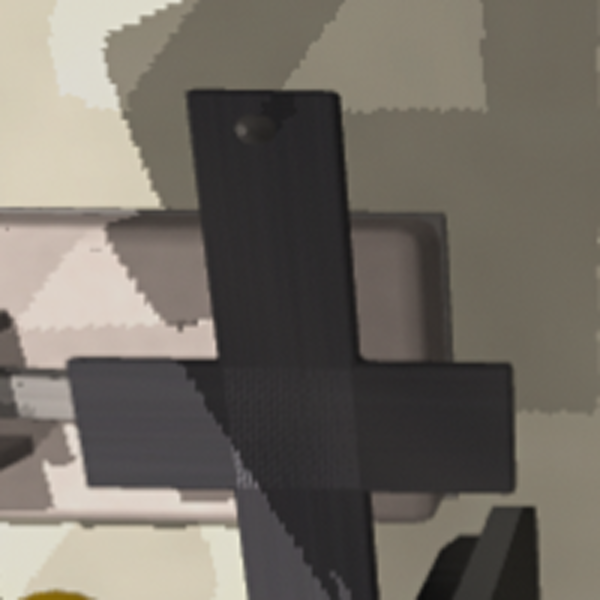

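Run:
```python
from h import *
np.set_printoptions(precision=1,suppress=True)
f=lambda a:np.array(a)/3+[100,70]-.33
W=f([(188,91),(337,93),(68,358),(90,487),(511,364),(516,491)]);w=ray('wrist',W,108)
from scipy.optimize import least_squares
L=np.array([(-103,-22),(-103,22),(-22,-70),(22,-70),(-22,70),(22,70)],float)
def r(p):
    a=p[2];R=np.array([[np.cos(a),-np.sin(a)],[np.sin(a),np.cos(a)]]);M=L.copy();M[0:2,1]*=p[3]/22;M[2:,0]*=p[3]/22
    return (M@R.T+p[:2]-w[:,:2]).ravel()
s=least_squares(r,[547,98,-.07,22]);p=s.x;print(p,np.degrees(p[2]),s.fun.reshape(-1,2))
a=p[2];print('pins',p[:2]-92*np.array([np.cos(a),np.sin(a)]),p[:2]+92*np.array([np.cos(a),np.sin(a)]))
print(ray('wrist',f([(247,127)]),120),ray('wrist',f([(268,129)]),109))
```

```text
[546.4  98.8  -0.1  21.5] -4.608973423436189 [[-0.8 -0.1]
 [-1.   0. ]
 [ 0.5 -0.7]
 [ 0.2 -0.5]
 [ 0.4  0.8]
 [ 0.7  0.5]]
pins [454.7 106.2] [638.1  91.4]
[[454.2 106.  120. ]] [[455.  107.2 109. ]]
```

arm_command([
  [0,0,0,-0.73],
  [0,0,0,-0.73],
  [0,0,0,-0.73],
  [0.1,0.6,0,0],
  [0.1,0.8,0,0],
])

```text
clock: 5.65
eef_pos: [505.2, 297.0, 241.0]
tool_rot: [[-0.988, -0.158, 0.0], [-0.158, 0.988, 0.0], [-0.0, 0.0, -1.0]]
wrist_force: [0.3, 0.9, 0.2]
finger_gap: 39.8
gripper_force: 0.0
```

arm_command([
  [0.1,0.8,0.2,0],
  [0.1,0.8,0.4,0],
  [0.1,0.6,0.6,0],
  [0.09,0.31,0.6,0],
  [0,0,0.2,0],
])

```text
clock: 6.28
eef_pos: [456.9, 441.7, 118.5]
tool_rot: [[-0.987, -0.161, -0.003], [-0.161, 0.987, -0.002], [0.003, -0.002, -1.0]]
wrist_force: [0.3, 0.2, -0.1]
finger_gap: 40.2
gripper_force: 0.0
```

Run:
```python
from h import *
plan(457.8,441.5,26,99.2)
```

```text
clock 6.28 pos [456.9 441.7 118.5] yaw 99.3 turn units 0.01 shift now [-0.02 -0.    1.54] shift after turn [-0.02 -0.    1.54] q6 -59 gap 40.2 gf 0.0 F [ 0.3  0.2 -0.1]
```

arm_command([
  [-0.02,0,0.5,0],
  [0,0,0.6,0],
  [0,0,0.4,0],
  [0,0,0.04,0],
  [0,0,0,0],
])

```text
clock: 6.9
eef_pos: [460.7, 441.2, 30.0]
tool_rot: [[-0.987, -0.158, 0.001], [-0.158, 0.987, 0.001], [-0.002, 0.001, -1.0]]
wrist_force: [-0.3, -0.7, 0.2]
finger_gap: 39.8
gripper_force: 0.0
```

arm_command([
  [0,0,0,0],
  [0,0,0,0],
  [0,0,0,0],
  [0,0,0,0],
  [0,0,-0.1,0],
], grip=0, force=90)

```text
clock: 7.52
eef_pos: [459.8, 440.9, 34.5]
tool_rot: [[-0.987, -0.158, -0.001], [-0.158, 0.987, -0.0], [0.001, -0.0, -1.0]]
wrist_force: [-0.3, 1.1, -3.4]
finger_gap: 1.6
gripper_force: 78.4
```

arm_command([
  [0,0,-0.3,0],
  [0,0,-0.5,0],
  [0,0,-0.6,0],
  [0,0,-0.6,0],
  [0,0,-0.4,0],
])

```text
clock: 8.15
eef_pos: [460.2, 441.2, 181.7]
tool_rot: [[-0.987, -0.158, 0.002], [-0.158, 0.987, 0.002], [-0.002, 0.001, -1.0]]
wrist_force: [-0.4, 0.5, -2.3]
finger_gap: 1.6
gripper_force: 78.4
```

Run:
```python
from h import *
plan(457.8,441.5,26,99.2)
im=snap('wrist','w3')
plan(558,177,175,85.5)
```

```text
clock 8.15 pos [460.2 441.2 181.7] yaw 99.1 turn units -0.02 shift now [0.04 0.01 2.59] shift after turn [0.04 0.01 2.59] q6 -59 gap 1.6 gf 78.4 F [-0.4  0.5 -2.3]
clock 8.20 pos [460.9 441.8 184.7] yaw 99.1 turn units 2.27 shift now [-0.9  -4.61  0.15] shift after turn [-1.96 -4.27  0.16] q6 -59 gap 1.4 gf 78.6 F [ 0.6 -0.4  1.8]
```

View pics/w3.png

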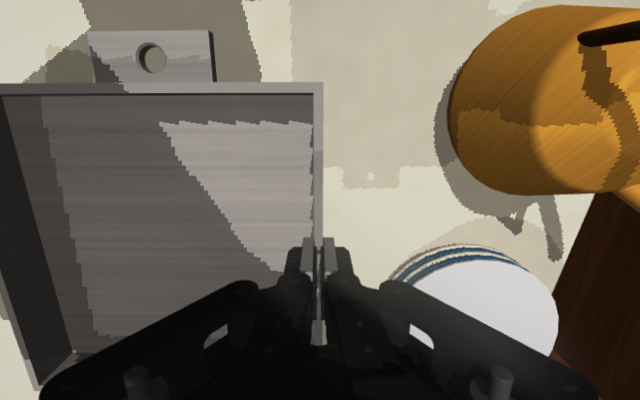

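The tray is held by its +y wall. Its near right rim corner is at (323,83) and the ear hole is at about (152,58).

Run:
```python
from h import *
np.set_printoptions(precision=1,suppress=True)
o=env.get_obs();R=np.array(o['tool_rot']);p=np.array(o['eef_pos'])
for uv,dz in (((323,83),14),((322,250),14),((152,57),-10),((38,390),14)):
    print(uv,R.T@(ray('wrist',[uv],p[2]+dz)[0]-p))
```

```text
(323, 83) [ 81.2   0.7 -14.4]
(322, 250) [  8.2   0.7 -14. ]
(152, 57) [ 94.3 -77.8   9.2]
(38, 390) [ -76.6 -154.8  -14.1]
```

arm_command([
  [0,0,0,0.4],
  [0,0,0,0.5],
  [0,0,0,0.5],
  [0,0,0,0.5],
  [0,0,0,0.37],
])

```text
clock: 8.82
eef_pos: [459.9, 440.9, 178.6]
tool_rot: [[-0.997, 0.08, -0.0], [0.08, 0.997, -0.0], [0.0, -0.0, -1.0]]
wrist_force: [-0.3, 0.5, -2.2]
finger_gap: 1.6
gripper_force: 78.5
```

arm_command([
  [-0.2,-0.4,0,0],
  [-0.3,-0.7,0,0],
  [-0.35,-0.8,0,0],
  [-0.35,-0.8,0,0],
  [-0.35,-0.8,0,0],
])

```text
clock: 9.45
eef_pos: [536.4, 222.7, 178.7]
tool_rot: [[-0.997, 0.079, 0.0], [0.079, 0.997, 0.0], [-0.0, 0.0, -1.0]]
wrist_force: [0.9, 0.8, -2.9]
finger_gap: 2.0
gripper_force: 78.6
```

arm_command([
  [-0.25,-0.5,0,0],
  [-0.1,-0.29,0,0],
  [0,0,0,0],
  [0,0,0,0],
])

```text
clock: 9.95
eef_pos: [553.0, 176.4, 178.5]
tool_rot: [[-0.997, 0.078, -0.0], [0.078, 0.997, 0.0], [0.0, 0.0, -1.0]]
wrist_force: [-0.4, -0.1, -2.5]
finger_gap: 1.8
gripper_force: 78.6
```

Run:
```python
from h import *
np.set_printoptions(precision=1,suppress=True)
plan(554.5,176.2,140,85.5)
im=snap('wrist','w4')
cv2.imwrite('pics/w4c.png',im[:200,:400,::-1].repeat(2,0).repeat(2,1))
```

```text
clock 9.95 pos [553.  176.4 178.5] yaw 85.5 turn units 0.00 shift now [-0.  -0.   0.6] shift after turn [-0.  -0.   0.6] q6 -71 gap 1.8 gf 78.6 F [-0.4 -0.1 -2.5]
```

View pics/w4c.png

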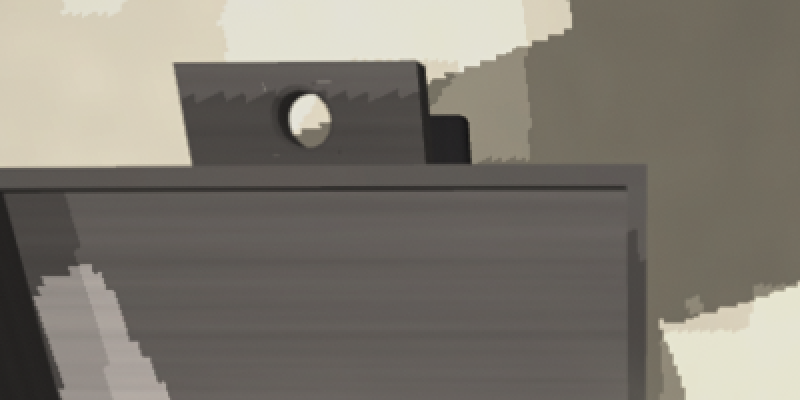

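The tray hovers over the seat. The carrier's near left corner shows at about (234,59) full-picture pixels, and the ear hole at about (152,59).

Run:
```python
from h import *
np.set_printoptions(precision=1,suppress=True)
plan(554.5,176.2,140,85.5)
a=np.radians(-4.5);R=np.array([[np.cos(a),-np.sin(a)],[np.sin(a),np.cos(a)]])
print('carrier corner seen',ray('wrist',[(233.5,58)],108),'pred',R@[-103,21.5]+[546.4,98.6])
o=env.get_obs();z=o['eef_pos'][2]
for zz in (-10,-16): print('hole',ray('wrist',[(152,59.5)],z+zz))
print('pred pin',R@[-92,0]+[546.4,98.6], 'rim corner',ray('wrist',[(323,83)],z+14),'pred',R@[-80,80]+[546.4,98.6])
```

```text
clock 10.00 pos [553.  176.5 178.5] yaw 85.5 turn units 0.01 shift now [-0.  -0.   0.6] shift after turn [-0.  -0.   0.6] q6 -71 gap 1.9 gf 78.6 F [ 0.4 -0.3 -2.6]
carrier corner seen [[446.4 128.9 108. ]] pred [445.4 128.1]
hole [[454.2 105.7 168.5]]
hole [[453.1 102.7 162.5]]
pred pin [454.7 105.8] rim corner [[472.4 183.6 192.5]] pred [472.9 184.6]
```

arm_command([
  [-0.02,0.01,0.2,0],
  [0,0,0.3,0],
  [0,0,0.1,0],
  [0,0,0.08,0],
  [0,0,0,0],
])

```text
clock: 10.62
eef_pos: [554.6, 175.9, 137.5]
tool_rot: [[-0.997, 0.079, -0.0], [0.079, 0.997, -0.0], [0.0, -0.0, -1.0]]
wrist_force: [-0.1, -0.4, -2.3]
finger_gap: 1.8
gripper_force: 78.6
```

arm_command([
  [0,0,0.06,0],
  [0,0,0.06,0],
  [0,0,0,0],
])

```text
clock: 11.0
eef_pos: [554.5, 175.9, 130.2]
tool_rot: [[-0.997, 0.079, -0.0], [0.079, 0.997, -0.0], [0.0, -0.0, -1.0]]
wrist_force: [-0.3, -0.2, -2.5]
finger_gap: 1.8
gripper_force: 78.6
```

arm_command([
  [0,0,0.05,0],
  [0,0,0.04,0],
  [0,0,0,0],
])

```text
clock: 11.38
eef_pos: [554.6, 175.9, 124.9]
tool_rot: [[-0.997, 0.079, -0.0], [0.079, 0.997, -0.0], [0.0, -0.0, -1.0]]
wrist_force: [1.1, -0.7, -1.9]
finger_gap: 1.3
gripper_force: 78.6
```

arm_command([
  [0,0,0.03,0],
  [0,0,0,0],
])

```text
clock: 11.62
eef_pos: [554.8, 176.0, 123.6]
tool_rot: [[-0.997, 0.079, 0.001], [0.079, 0.997, 0.0], [-0.001, 0.0, -1.0]]
wrist_force: [-0.3, 0.4, 1.9]
finger_gap: 1.5
gripper_force: 79.0
```

arm_command([
  [0,0,0.03,0],
  [0,0,0,0],
])

```text
clock: 11.88
eef_pos: [554.9, 176.1, 122.3]
tool_rot: [[-0.997, 0.079, 0.001], [0.079, 0.997, 0.0], [-0.001, 0.001, -1.0]]
wrist_force: [-2.4, 0.5, 7.6]
finger_gap: 1.6
gripper_force: 79.6
```

arm_command([
  [0,0,0,0],
  [0,0,0,0],
  [0,0,0,0],
  [0,0,-0.3,0],
  [0,0,-0.6,0],
], grip=40)

```text
clock: 12.5
eef_pos: [554.2, 175.8, 176.1]
tool_rot: [[-0.997, 0.079, -0.002], [0.079, 0.997, -0.001], [0.002, -0.001, -1.0]]
wrist_force: [0.3, -0.5, 0.3]
finger_gap: 40.1
gripper_force: 0.0
```

arm_command([
  [0,0,-0.7,0],
  [0,0,-0.6,0],
  [0,-0.4,0,0],
  [0,-0.8,0,0],
  [0,-0.9,0,0],
])

```text
clock: 13.12
eef_pos: [544.4, 49.3, 254.9]
tool_rot: [[-0.997, 0.078, 0.001], [0.078, 0.997, 0.0], [-0.001, 0.0, -1.0]]
wrist_force: [0.3, -0.3, 0.2]
finger_gap: 39.9
gripper_force: 0.0
```

arm_command([
  [0,-0.9,0,0],
  [0,-0.5,0,0],
  [0,0,0,0],
  [0,0,0,0],
])

```text
clock: 13.62
eef_pos: [538.2, -32.8, 254.3]
tool_rot: [[-0.997, 0.079, 0.001], [0.079, 0.997, 0.0], [-0.001, 0.0, -1.0]]
wrist_force: [0.3, 0.4, -0.7]
finger_gap: 39.9
gripper_force: 0.0
```

Run:
```python
from h import *
np.set_printoptions(precision=2,suppress=True)
plan(565.3,-145.6,157,85.5)
im=snap('wrist','w5')
for n in ('can_large_1','can_small_1','tray_loose','seat_l'):
    for d in spotter.boxes_of('wrist',n): print(n,np.round(d['position']),round(d['confidence'],2))
```

```text
clock 13.62 pos [538.2 -32.8 254.3] yaw 85.5 turn units -0.00 shift now [-0.6  -1.84  1.62] shift after turn [-0.6  -1.84  1.62] q6 -93 gap 39.9 gf 0.0 F [ 0.3  0.4 -0.7]
can_large_1 [ 553. -136.  156.] 0.97
can_large_1 [671. -73.  66.] 0.89
can_large_1 [ 547. -208.  151.] 0.82
can_small_1 [ 485. -131.  153.] 0.88
can_small_1 [ 476. -206.  152.] 0.75
tray_loose [541. 104. 114.] 0.58
tray_loose [ 388. -266.   17.] 0.53
seat_l [455.  99. 116.] 0.75
seat_l [ 431. -170.   94.] 0.62
seat_l [ 478. -208.  154.] 0.44
seat_l [685. 280.  62.] 0.4
```

View pics/w5.png

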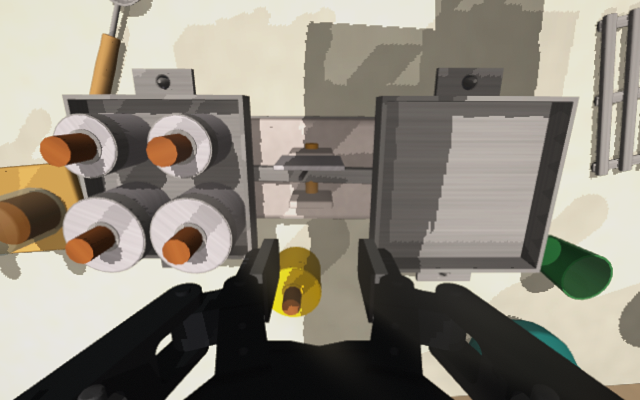

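The left tray sits on its pins, with the near pin through the ear hole at (470,83). Knob-top centres are smalls at (163,151) and (56,151), larges at (176,250) and (80,250).

Run:
```python
from h import *
np.set_printoptions(precision=1,suppress=True)
k=ray('wrist',[(163,151),(56,151),(176,250),(80,250)],182);print(k,k.mean(0),np.linalg.norm(k[0]-k[1]),np.linalg.norm(k[0]-k[2]))
a=np.radians(-4.5);R=np.array([[np.cos(a),-np.sin(a)],[np.sin(a),np.cos(a)]])
for l in ((-38,38),(-38,-38),(38,38),(38,-38)): print(R@l+R@[0,-280]+[546.6,98.9])
c=ray('wrist',[(377,97),(579,98),(536,272),(372,260)],138);print(c,c[:,:2].mean(0),np.linalg.norm(c[0]-c[1]))
for n in ('right',):
    t=ray('wrist',[(64,96),(249,96)],114);print(t)
plan(k[2,0],k[2,1],200,85.5)
```

```text
[[ 487.2 -139.3  182. ]
 [ 481.2 -215.2  182. ]
 [ 563.3 -146.   182. ]
 [ 557.7 -220.8  182. ]] [ 522.4 -180.3  182. ] 76.12194324460309 76.40972360402738
[ 489.7 -139.4]
[ 483.8 -215.1]
[ 565.5 -145.3]
[ 559.5 -221.1]
[[461.7  19.8 138. ]
 [474.5 183.8 138. ]
 [632.3 168.2 138. ]
 [607.2  11.8 138. ]] [543.9  95.9] 164.5478367482166
[[ 438.7 -251.9  114. ]
 [ 451.7  -88.2  114. ]]
clock 13.88 pos [538.1 -32.7 253.6] yaw 85.5 turn units 0.01 shift now [-0.6 -1.9  0.9] shift after turn [-0.6 -1.9  0.9] q6 -93 gap 40.0 gf 0.0 F [ 0.1  0.4 -0. ]
```

arm_command([
  [-0.15,-0.5,0,0],
  [-0.28,-0.8,0,0],
  [-0.15,-0.54,0.2,0],
  [0,0,0.4,0],
  [0,0,0.4,0],
])

```text
clock: 14.5
eef_pos: [564.1, -146.2, 192.6]
tool_rot: [[-0.997, 0.079, -0.0], [0.079, 0.997, 0.0], [0.0, 0.0, -1.0]]
wrist_force: [0.3, -0.1, -0.2]
finger_gap: 40.0
gripper_force: 0.0
```

arm_command([
  [0,0,0.4,0],
  [0,0,0.15,0],
  [0,0,0.05,0],
  [0,0,0,0],
])

```text
clock: 15.0
eef_pos: [564.4, -146.2, 158.2]
tool_rot: [[-0.997, 0.079, 0.001], [0.079, 0.997, -0.0], [-0.001, -0.0, -1.0]]
wrist_force: [-0.6, -0.4, 0.1]
finger_gap: 40.3
gripper_force: 0.0
```

Run:
```python
from h import *
np.set_printoptions(precision=3,suppress=True)
plan(564,-145.7,157,85.5)
```

```text
clock 15.00 pos [ 564.4 -146.2  158.2] yaw 85.5 turn units -0.00 shift now [0.01 0.01 0.02] shift after turn [0.01 0.01 0.02] q6 -104 gap 40.3 gf 0.0 F [-0.6 -0.4  0.1]
```

arm_command([
  [0,0,0,0],
  [0,0,0,0],
  [0,0,0,0],
  [0,0,0,0],
  [0,0,-0.1,0],
], grip=0, force=60)

```text
clock: 15.62
eef_pos: [563.7, -146.2, 163.2]
tool_rot: [[-0.997, 0.079, -0.001], [0.079, 0.997, 0.0], [0.001, 0.0, -1.0]]
wrist_force: [0.7, 1.0, -2.9]
finger_gap: 20.1
gripper_force: 58.7
```

arm_command([
  [0,0,-0.2,0],
  [0,0,-0.4,0],
  [0,0,-0.6,0],
  [0,0,-0.5,0],
  [0,0,-0.2,0],
])

```text
clock: 16.25
eef_pos: [564.3, -146.3, 279.6]
tool_rot: [[-0.997, 0.079, 0.002], [0.079, 0.997, -0.001], [-0.003, -0.001, -1.0]]
wrist_force: [0.2, -0.1, -2.7]
finger_gap: 19.7
gripper_force: 58.9
```

Run:
```python
from h import *
np.set_printoptions(precision=3,suppress=True)
a=np.radians(-4.5);R=np.array([[np.cos(a),-np.sin(a)],[np.sin(a),np.cos(a)]])
print(R@[36,36]+[546.6,98.9],R@[-38,38]+[546.6,98.9])
plan(*(R@[36,36]+[546.6,98.9]),190,85.5)
```

```text
[585.314 131.964] [511.699 139.764]
clock 16.25 pos [ 564.3 -146.3  279.6] yaw 85.5 turn units -0.00 shift now [0.02 4.65 1.49] shift after turn [0.02 4.65 1.49] q6 -104 gap 19.7 gf 58.9 F [ 0.2 -0.1 -2.7]
```

arm_command([
  [0,0.4,0,0],
  [0,0.7,0,0],
  [0,0.8,0,0],
  [0,0.8,0,0],
  [0,0.8,0,0],
])

```text
clock: 16.88
eef_pos: [580.3, 64.6, 276.8]
tool_rot: [[-0.997, 0.079, -0.001], [0.079, 0.997, -0.0], [0.001, -0.0, -1.0]]
wrist_force: [1.3, -0.4, -3.3]
finger_gap: 20.2
gripper_force: 59.0
```

arm_command([
  [0,0.6,0,0],
  [0,0.4,0,0],
  [0.02,0.15,0.2,0],
  [0,0,0.5,0],
  [0,0,0.4,0],
])

```text
clock: 17.5
eef_pos: [584.2, 131.3, 209.0]
tool_rot: [[-0.997, 0.079, -0.002], [0.079, 0.997, -0.001], [0.002, -0.001, -1.0]]
wrist_force: [-0.2, -0.5, -3.2]
finger_gap: 20.1
gripper_force: 59.1
```

arm_command([
  [0,0,0.25,0],
  [0,0,0.1,0],
  [0,0,0,0],
])

```text
clock: 17.88
eef_pos: [585.0, 131.8, 190.6]
tool_rot: [[-0.997, 0.079, 0.0], [0.079, 0.997, -0.0], [-0.0, -0.0, -1.0]]
wrist_force: [0.1, 0.1, -3.0]
finger_gap: 19.8
gripper_force: 59.1
```

Run:
```python
from h import *
np.set_printoptions(precision=3,suppress=True)
plan(585.3,132,183,85.5)
```

```text
clock 17.88 pos [585.  131.8 190.6] yaw 85.5 turn units -0.01 shift now [-0.01  0.    0.13] shift after turn [-0.01  0.    0.13] q6 -76 gap 19.8 gf 59.1 F [ 0.1  0.1 -3. ]
```

arm_command([
  [0,0,0.08,0],
  [0,0,0.04,0],
  [0,0,0,0],
])

```text
clock: 18.25
eef_pos: [584.9, 132.0, 183.3]
tool_rot: [[-0.997, 0.079, -0.0], [0.079, 0.997, -0.0], [0.0, -0.0, -1.0]]
wrist_force: [-0.0, 0.2, -3.1]
finger_gap: 20.0
gripper_force: 58.9
```

arm_command([
  [0,0,0.03,0],
  [0,0,0,0],
])

```text
clock: 18.5
eef_pos: [585.1, 132.2, 182.0]
tool_rot: [[-0.997, 0.079, 0.001], [0.079, 0.997, 0.0], [-0.001, 0.0, -1.0]]
wrist_force: [-0.4, 1.0, 1.9]
finger_gap: 20.6
gripper_force: 59.4
```

arm_command([
  [0,0,0,0],
  [0,0,0,0],
  [0,0,0,0],
  [0,0,-0.4,0],
  [0,0,-0.6,0],
], grip=40)

```text
clock: 19.12
eef_pos: [584.5, 131.9, 241.3]
tool_rot: [[-0.997, 0.079, -0.002], [0.079, 0.997, -0.0], [0.002, -0.001, -1.0]]
wrist_force: [0.2, -0.7, 0.6]
finger_gap: 39.8
gripper_force: 0.0
```

arm_command([
  [0,-0.3,-0.1,0],
  [0.2,-0.6,0,0],
  [0.3,-0.8,0,0],
  [0.3,-0.8,0,0],
  [0.3,-0.8,0,0],
])

```text
clock: 19.75
eef_pos: [502.2, -61.9, 246.8]
tool_rot: [[-0.997, 0.079, -0.001], [0.079, 0.997, 0.0], [0.001, -0.0, -1.0]]
wrist_force: [0.1, -1.4, 0.8]
finger_gap: 40.1
gripper_force: 0.0
```

Run:
```python
from h import *
np.set_printoptions(precision=3,suppress=True)
plan(488.3,-139.4,158,85.5)
```

```text
clock 19.75 pos [502.2 -61.9 246.8] yaw 85.5 turn units -0.01 shift now [ 0.13 -1.31  1.48] shift after turn [ 0.13 -1.31  1.48] q6 -97 gap 40.1 gf 0.0 F [ 0.1 -1.4  0.8]
```

arm_command([
  [0.08,-0.7,0,0],
  [0.05,-0.5,0,0],
  [0,-0.1,0.3,0],
  [0,0,0.4,0],
  [0,0,0.4,0],
])

```text
clock: 20.38
eef_pos: [488.9, -137.8, 180.2]
tool_rot: [[-0.997, 0.079, -0.001], [0.079, 0.997, 0.0], [0.001, 0.0, -1.0]]
wrist_force: [-0.3, -0.1, -0.3]
finger_gap: 39.9
gripper_force: 0.0
```

arm_command([
  [0,0,0.2,0],
  [0,0,0.12,0],
  [0,0,0.05,0],
  [0,0,0,0],
])

```text
clock: 20.88
eef_pos: [489.7, -137.4, 159.6]
tool_rot: [[-0.997, 0.079, 0.001], [0.079, 0.997, -0.0], [-0.001, -0.0, -1.0]]
wrist_force: [0.4, -0.8, 0.3]
finger_gap: 40.1
gripper_force: 0.0
```

Run:
```python
from h import *
np.set_printoptions(precision=3,suppress=True)
plan(488.3,-139.4,158,85.5)
```

```text
clock 20.88 pos [ 489.7 -137.4  159.6] yaw 85.5 turn units -0.00 shift now [ 0.02 -0.04  0.03] shift after turn [ 0.02 -0.04  0.03] q6 -105 gap 40.1 gf 0.0 F [ 0.4 -0.8  0.3]
```

arm_command([
  [0.02,-0.035,0.02,0],
  [0,0,0,0],
])

```text
clock: 21.12
eef_pos: [488.1, -139.4, 158.3]
tool_rot: [[-0.997, 0.079, 0.0], [0.079, 0.997, -0.0], [-0.0, -0.0, -1.0]]
wrist_force: [0.2, 0.4, -0.0]
finger_gap: 39.9
gripper_force: 0.0
```

arm_command([
  [0,0,0,0],
  [0,0,0,0],
  [0,0,0,0],
  [0,0,0,0],
  [0,0,-0.1,0],
], grip=0, force=60)

```text
clock: 21.75
eef_pos: [487.8, -139.1, 163.7]
tool_rot: [[-0.997, 0.079, -0.001], [0.079, 0.997, 0.001], [0.001, 0.0, -1.0]]
wrist_force: [0.1, -0.2, -0.9]
finger_gap: 20.4
gripper_force: 58.7
```

arm_command([
  [0,0,-0.2,0],
  [0,0,-0.4,0],
  [0,0,-0.6,0],
  [0,0,-0.5,0],
  [0,0,-0.2,0],
])

```text
clock: 22.38
eef_pos: [488.4, -139.3, 280.1]
tool_rot: [[-0.997, 0.079, 0.002], [0.079, 0.997, -0.001], [-0.002, -0.001, -1.0]]
wrist_force: [-0.0, 0.5, -2.0]
finger_gap: 19.9
gripper_force: 58.7
```

Run:
```python
from h import *
np.set_printoptions(precision=3,suppress=True)
plan(511.7,139.8,190,85.5)
```

```text
clock 22.38 pos [ 488.4 -139.3  280.1] yaw 85.5 turn units -0.00 shift now [-0.02  4.67  1.5 ] shift after turn [-0.02  4.67  1.5 ] q6 -106 gap 19.9 gf 58.7 F [-0.   0.5 -2. ]
```

arm_command([
  [0,0.4,0,0],
  [0,0.7,0,0],
  [0,0.8,0,0],
  [0,0.8,0,0],
  [0,0.8,0,0],
])

```text
clock: 23.0
eef_pos: [504.4, 71.6, 277.5]
tool_rot: [[-0.997, 0.079, -0.001], [0.079, 0.997, -0.0], [0.001, -0.0, -1.0]]
wrist_force: [0.9, 0.4, -1.4]
finger_gap: 19.7
gripper_force: 58.8
```

arm_command([
  [0,0.6,0,0],
  [0,0.4,0,0],
  [-0.02,0.17,0.2,0],
  [0,0,0.5,0],
  [0,0,0.4,0],
])

```text
clock: 23.62
eef_pos: [510.9, 139.4, 209.7]
tool_rot: [[-0.997, 0.079, -0.002], [0.079, 0.997, -0.001], [0.002, -0.001, -1.0]]
wrist_force: [0.7, -1.5, -1.0]
finger_gap: 19.8
gripper_force: 58.8
```

arm_command([
  [0,0,0.25,0],
  [0,0,0.12,0],
  [0,0,0.07,0],
  [0,0,0,0],
])

```text
clock: 24.12
eef_pos: [511.6, 139.9, 186.0]
tool_rot: [[-0.997, 0.079, 0.0], [0.079, 0.997, 0.0], [-0.0, 0.0, -1.0]]
wrist_force: [-0.4, -0.4, -1.0]
finger_gap: 20.1
gripper_force: 58.8
```

arm_command([
  [0,0,0.04,0],
  [0,0,0,0],
])

```text
clock: 24.38
eef_pos: [511.5, 139.9, 183.4]
tool_rot: [[-0.997, 0.079, 0.0], [0.079, 0.997, 0.0], [-0.0, 0.0, -1.0]]
wrist_force: [-0.3, -1.4, -1.3]
finger_gap: 20.5
gripper_force: 58.8
```

arm_command([
  [0,0,0.03,0],
  [0,0,0.04,0],
  [0,0,0.04,0],
  [0,0,0.04,0],
  [0,0,0,0],
])

```text
clock: 25.0
eef_pos: [511.4, 139.9, 174.0]
tool_rot: [[-0.997, 0.079, -0.0], [0.079, 0.997, -0.0], [0.0, -0.0, -1.0]]
wrist_force: [-1.0, 0.2, 0.6]
finger_gap: 20.1
gripper_force: 58.9
```

arm_command([
  [0,0,0.03,0],
  [0,0,0.03,0],
  [0,0,0,0],
  [0,0,0,0],
])

```text
clock: 25.5
eef_pos: [511.5, 139.9, 170.7]
tool_rot: [[-0.997, 0.079, -0.0], [0.079, 0.997, -0.0], [0.0, -0.0, -1.0]]
wrist_force: [-0.2, -1.0, 0.3]
finger_gap: 20.5
gripper_force: 58.9
```

Load is transferred; release, retreat and inspect.

arm_command([
  [0,0,0,0],
  [0,0,0,0],
  [0,0,0,0],
  [0,0,-0.3,0],
  [0,0,-0.6,0],
], grip=40)

```text
clock: 26.12
eef_pos: [510.9, 139.8, 224.3]
tool_rot: [[-0.997, 0.079, -0.003], [0.079, 0.997, -0.001], [0.003, -0.001, -1.0]]
wrist_force: [-0.0, -0.5, -0.6]
finger_gap: 39.9
gripper_force: 0.0
```

arm_command([
  [0,0,-0.7,0],
  [0.3,-0.5,-0.3,0],
  [0.3,-0.7,0,0],
  [0.3,-0.7,0,0],
  [0,-0.7,0,0],
])

```text
clock: 26.75
eef_pos: [444.4, -12.3, 285.1]
tool_rot: [[-0.997, 0.078, 0.001], [0.078, 0.997, -0.0], [-0.001, -0.0, -1.0]]
wrist_force: [1.2, -0.3, -0.2]
finger_gap: 39.9
gripper_force: 0.0
```

arm_command([
  [0,0,0,0],
  [0,0,0,0],
  [0,0,0,0],
  [0,0,0,0],
  [0,0,0,0],
])

```text
clock: 27.38
eef_pos: [445.4, -10.9, 284.6]
tool_rot: [[-0.997, 0.078, -0.0], [0.078, 0.997, -0.0], [0.0, -0.0, -1.0]]
wrist_force: [-0.1, -0.5, -0.5]
finger_gap: 40.1
gripper_force: 0.0
```

Run:
```python
from h import *
plan(488.3,-139.4,158,85.5)
a=snap('wrist','w6');b=snap('scene','s6');
out=np.zeros((600,640,3),np.uint8);out[:300]=a[:300];out[300:]=cv2.resize(b[140:290,180:500],(640,300),interpolation=cv2.INTER_CUBIC)
cv2.imwrite('pics/m6.png',out[:,:,::-1])
```

```text
clock 27.38 pos [445.4 -10.9 284.6] yaw 85.5 turn units 0.00 shift now [-0.88 -2.08  2.11] shift after turn [-0.88 -2.08  2.11] q6 -92 gap 40.1 gf 0.0 F [-0.1 -0.5 -0.5]
```

View pics/m6.png

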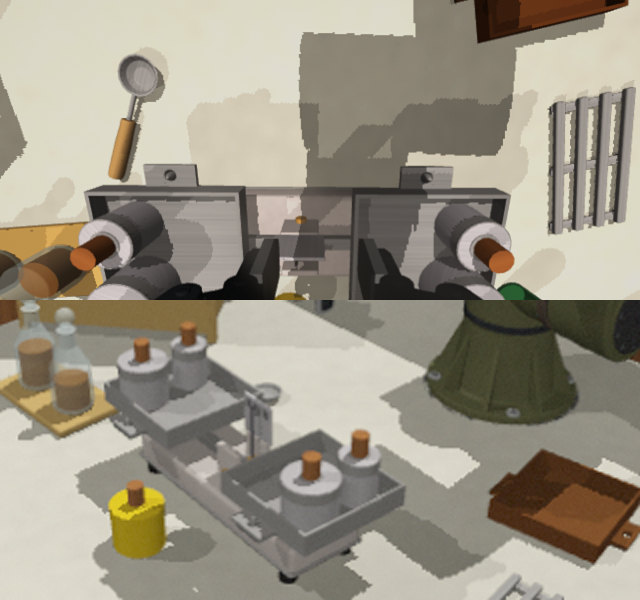

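The composite shows both trays seated with one large and one small canister upright in each. The trivet, scoop, brown tray and yellow can are undisturbed, and the beam looks level. I'll quantify the tilt from how far the unmoved right-tray knobs rose between the scene pictures; 12 mm means level.

Run:
```python
from h import *
np.set_printoptions(precision=2,suppress=True)
a=cv2.imread('pics/scene0.png');b=cv2.imread('pics/s6.png')
for x,y in ((483,-215.2),(558.7,-221)):
    p=proj('scene',[(x,y,168),(x,y,180),(x,y,192)]);u,v=p[0].round().astype(int)
    print('knob mid pred',p)
    for (w0,w1,h0,h1) in ((10,10,12,8),(14,14,14,24)):
        t=cv2.resize(a[v-h0:v+h1,u-w0:u+w1],None,fx=8,fy=8,interpolation=cv2.INTER_CUBIC)
        s=cv2.resize(b[v-h0-14:v+h1+14,u-w0-8:u+w1+8],None,fx=8,fy=8,interpolation=cv2.INTER_CUBIC)
        r=cv2.matchTemplate(s,t,cv2.TM_CCOEFF_NORMED);_,m,_,l=cv2.minMaxLoc(r)
        d=np.array([l[0]/8-8,l[1]/8-14]);print('shift',d,m,'rise mm',12*d[1]/(p[1]-p[0])[1])
for y0,x0 in ((0,0),):
    print('static check',cv2.phaseCorrelate(*(cv2.cvtColor(i[180:230,60:160],6).astype(np.float32) for i in (a,b))))
```

```text
knob mid pred [[273.13 160.49]
 [272.98 156.72]
 [272.83 152.92]]
shift [-0.25 -3.5 ] 0.9559950828552246 rise mm 11.132904407999616
shift [-0.25 -3.5 ] 0.7061591744422913 rise mm 11.132904407999616
knob mid pred [[250.46 168.57]
 [250.21 164.72]
 [249.96 160.85]]
shift [-0.38 -3.62] 0.9572368860244751 rise mm 11.318639536342618
shift [-0.38 -3.5 ] 0.7579247951507568 rise mm 10.92834162129632
static check ((0.015218361749859355, -0.0200765406547454), 1.019939720416069)
```

```bash
python3 -c "
from rig import job;print(job.sign_off())"
```

```text
the job is handed in; nothing more can be done
None
```

The washed tray is seated on the empty carrier's pins, and each tray now holds one large and one small canister, all upright. By my image measurement the balance rests about 1 mm or less from level. The job was handed in at about 27 s on the robot's clock.

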